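# Park the rolling pin on the red band of the pastry board

## Robot

A 6-joint arm with a two-finger parallel gripper is mounted at the origin on a cart in front of the work surface, level with it; the furniture and walls round the work are solid. World frame = base frame: x ahead of the robot, y to its left, z up, the work surface at z = 0. Lengths are in m, angles in degrees, forces in N, time in s.
With the tool pointing down it reaches from about 0.4 to 0.825 m from the base axis. Payload 7 kg.
Tool frame: the origin (TCP) lies on the centre line of the jaws, within the pads' length; the fingertips stand 14 mm ahead of it and the grasp point (between the pads) lies 5 mm behind it; z points along the fingers, y is the line along which they close (so a half turn about z gives the same grasp; the last joint's range is limited). The gripper opens to 88 mm and grips with 3 to 60 N. Pads are 19 mm wide; open, the fingers measure 130 mm over their backs; the gripper's body (78 mm by 193 mm) begins 47 mm behind the grasp point.
Start: joints at [90.476, 20.546, 0.682, 0, -70.136, -16.507], TCP at [0.186, 0.649, 0.241] pointing down, gripper open.
Joint ranges: [-176.03, 176.03], [-82.01, 121.73], [-58.28, 71.71], [-173.87, 95.51], [-174.79, -0.11], [-173.66, 173.66]. Speed limits (degrees/s): [136.94, 136.94, 172.46, 180, 180, 180].

## Interface

Orientations are given as [roll, pitch, yaw] about the fixed x, y, z axes, in that order (R = Rz(yaw) Ry(pitch) Rx(roll)).
In Python, from plant import r gives the robot as it stands.
- The arm moves only by the tool send_rows, never from a script. Its argument "steps" is a list of rows, each an object with "dp": the shift along the tool's x, y, z in mm, a list of three; "roll": the turn about the tool's z in rad; "jaw": the opening in per cent of the stroke, from 0 (shut) to 100 (fully open). In form: [{"dp": [tx, ty, tz], "roll": roll, "jaw": jaw}, ...]. A call has 1 to 5 rows; each row is the pose to reach, as a shift and turn from the pose commanded when the call began, along the tool's axes at that moment; what a row does not reach only later rows make up. A row lasts 1/8 s, in which the tool goes at most 62.5 mm and 10.7 degrees, less where a joint would pass 70% of its speed; a pose out of reach is approached as far as the arm can. A call with a gripper value outside its range is refused whole. The fingers move at their own pace and stop on an object; "newtons" is the grip in N (left out, the last holds). Time passes only in rows, so rows that repeat a pose let the fingers close. It gives the time, the measured TCP pose, the force, the opening and the grip force at its end, in the units of the state.
- r.get_state(): the state, without advancing time (a new reading comes with each control period).
- r.capture(name): name is "scene" or "top" or "wrist"; returns a dict with "image" (384x512x3 uint8, blue, green, red), "K" (3x3 intrinsics, pixels), "rvec" (rotation vector, rad) and "tvec" (3), from world to camera coordinates, as OpenCV has them. Camera axes: x right, y down, z forward; pixel columns grow to the right and rows downward; lengths in m; the calibration is good to about 2 mm. A picture is of the moment at which its call begins. There is no depth.
- r.close_job(): hands the job in; it is judged then, once.
The state is a dict: "time_s": time; "joints": joint angles; "qd": joint speeds; "joint_torque": joint torques, N m; "tcp_pos": TCP position; "eef_rot": TCP orientation; "contact_force": force on the tool from outside, world axes, zero at the start; "moment": the same for the moment, N m; "gripper_width": finger opening in m; "gripper_force": force on a finger pad.
Only numpy, scipy, OpenCV 4.12 (cv2) and the standard library are available. Lean on these libraries where they do the work, as an engineer would, in place of code of your own. Each camera call takes 0.05 s, during which the arm holds its last target. There are 200 camera calls.

## Task

Make room on the pastry board: with your fingertips on the top of the rolling pin's barrel, roll the pin across the board until its whole barrel lies inside the painted red band, and leave it there at rest. Keep your fingertips in the top third of the barrel's height rather than pushing it from the side, never lift it, and do not disturb the jam jar, the salt shaker or the small tin.

Things in the scene. Friction and masses are not known exactly. Their poses are not given: they have to be found in the camera images.
- board: Fixed pale wooden pastry board, 360 mm (its x) by 420 mm (its y), 16 mm thick, top at z = 0.016. Origin: centre of its underside; its x axis points away from the robot, turned by up to 0.18 rad. A red band is painted flat on it through the middle, along the board's x axis: 345 mm long, 90 mm wide (y = -45 to +45 mm).
- pin: Loose brown rolling pin, about 0.4 kg, lying left or right of the red band, about along it, its middle 100 to 160 mm from the band's centre line. Origin: its middle, on its axis, 30 mm above the board (z = 0.046); x runs along the pin; y and z turn as it rolls. Barrel 60 mm across, 220 mm long, top at z = 0.076; a fixed dark handle, 30 mm thick, stands out 66 mm at each end.
- pin_end_far (a point): Middle of the far end face of the barrel, on the axis, 110 mm from the pin's middle. The pin rolls easily without slipping; rolling resistance stops it within a few centimetres and it stays where it is left.
- pin_end_near (a point): Middle of the near end face of the barrel, on the axis, 110 mm from the pin's middle. A fingertip that does not slip on the barrel travels faster than the pin (twice as fast at the very top) and so runs off its front: several strokes are needed.
- jam_jar: Loose jam jar with a white lid, 65 mm across, 94 mm tall, standing on the board on the other side of the red band, its middle 100 to 160 mm from the band's centre line; to be left alone. Origin: centre of its underside.
- salt_shaker: Loose glass salt shaker with a grey top, 44 mm across, 90 mm tall, standing on the worktop to the left of the board; to be left alone. Origin: centre of its underside.
- tin_small: Loose small food tin, cream and red, 57 mm across, 72 mm tall, standing on the worktop to the left of the board; to be left alone. Origin: centre of its underside.

How it is judged:
By the outcome, as a careful person would: the job done as asked, in the order asked, and still so for the second after the job is handed in, with the robot touching nothing.
It also fails if it takes over 61 s, if anything falls off the work surface, if the arm or the gripper's body presses on something with over 40 N, if the wrist force passes 120 N, or if a joint passes its speed limit or range.

## Working session

There is one attempt and no reset: what is moved stays moved. The work goes in short steps, Python scripts to look and compute and a tool call to move; the robot and the scene stay as the last step left them, time stands still between calls to the robot, and variables do not carry over. Pictures are saved under pics/ and viewed, at most 10 in all, crops included, and the job is handed in when it is done.

Besides the shell and the picture viewer there is one more tool, called as a command line: name --argument value ..., lists and objects as JSON in quotes. send_rows: Moves the arm, as the interface text tells. Its arguments: {"type":"object","properties":{"steps":{"type":"array","items":{"type":"object","properties":{"dp":{"type":"array","items":{"type":"number"}},"roll":{"type":"number"},"jaw":{"type":"number"}}}},"newtons":{"type":"number"}},"required":["steps"]}

```bash
ls; mkdir -p pics
python3 - <<'E'
from plant import r
import cv2,numpy as np
s=r.get_state();print({k:np.round(v,3).tolist() for k,v in s.items()})
for n in("scene","top"):
    c=r.capture(n);cv2.imwrite(f"pics/{n}0.png",c["image"]);print(n,c["K"].round(1).tolist(),c["rvec"],c["tvec"])
E
```

```text
pics
{'time_s': 0.0, 'joints': [90.475, 20.59, 0.634, -0.02, -70.135, -16.507], 'qd': [-0.049, 0.043, -0.054, -0.037, 0.014, 0.029], 'joint_torque': [-0.001, -58.272, 29.307, 6.997, 0.007, -0.0], 'tcp_pos': [0.186, 0.648, 0.24], 'eef_rot': [179.906, -0.008, -16.038], 'contact_force': [0.771, 0.185, 0.677], 'moment': [-0.043, -0.002, 0.011], 'gripper_force': 0.0, 'gripper_width': 0.087}
scene [[369.4, 0.0, 249.8], [0.0, 369.4, 196.0], [0.0, 0.0, 1.0]] [ 2.14584718 -1.23673167  0.47372852] [-0.10954128  0.45315503  0.65293805]
top [[355.2, 0.0, 254.6], [0.0, 355.2, 193.3], [0.0, 0.0, 1.0]] [ 2.14688791 -2.17066311  0.10519716] [0.18071733 0.54887899 1.02515786]
```

View pics/top0.png

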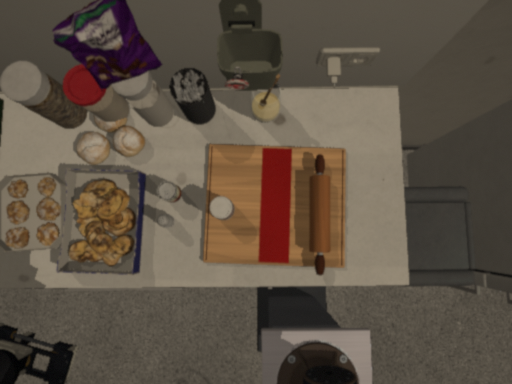

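View pics/scene0.png

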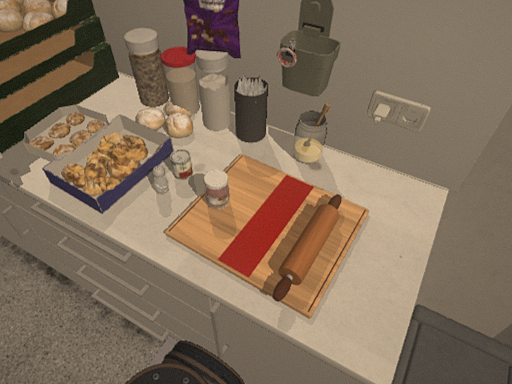

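```bash
cat > h.py <<'E'
import cv2,numpy as np
from plant import r
def back(c,uv,z):
    R=cv2.Rodrigues(np.array(c["rvec"],float))[0];t=np.array(c["tvec"],float).ravel()
    K=np.array(c["K"]);o=-R.T@t
    d=(R.T@np.linalg.solve(K,np.c_[np.array(uv,float),np.ones(len(uv))].T)).T
    return o+d*((z-o[2])/d[:,2])[:,None]
def proj(c,P): return cv2.projectPoints(np.array(P,float),np.array(c["rvec"],float),np.array(c["tvec"],float),np.array(c["K"]),None)[0][:,0]
E
python3 - <<'E'
from h import *
im=cv2.imread("pics/top0.png")[135:280,195:355]
cv2.imwrite("pics/top0c.png",cv2.resize(im,None,fx=4,fy=4,interpolation=cv2.INTER_CUBIC))
E
```

```text
(no output)
```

View pics/top0c.png

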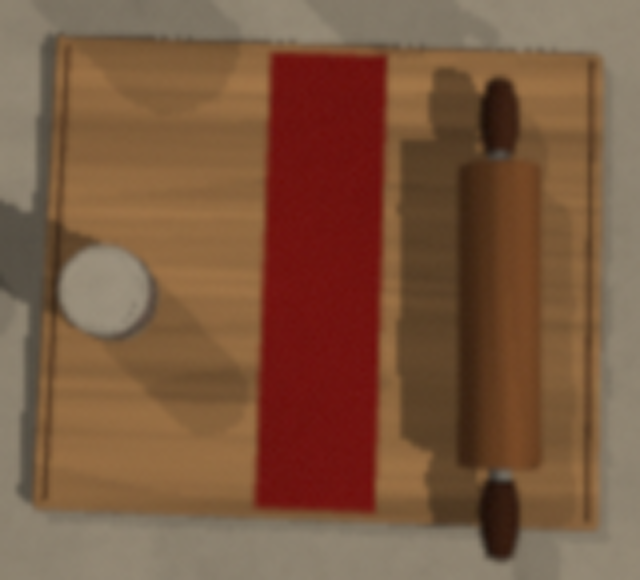

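```bash
cat >> h.py <<'E'
def full(p): return (np.array(p,float)+.5)/4-.5+[195,135]
E
python3 - <<'E'
from h import *
c=r.capture("top")
band=back(c,full([(271,55),(387,57),(375,510),(255,506)]),.016);print(band.round(4))
ctr=band.mean(0);d=(band[0]+band[1]-band[2]-band[3])/2;yb=np.arctan2(d[1],d[0]);print("band",ctr,np.linalg.norm(d),np.degrees(yb))
B=np.c_[[np.cos(yb),np.sin(yb)],[-np.sin(yb),np.cos(yb)]]
print((band[:,:2]-ctr[:2])@B)
pin=back(c,full([(501.5,161),(500,468)]),.046+.0);
print("pin ends",pin, np.linalg.norm(pin[0]-pin[1]))
m=pin.mean(0);print("mid",m,"yaw",np.degrees(np.arctan2(*(pin[0]-pin[1])[[1,0]])))
print("in board",(pin[:,:2]-ctr[:2])@B)
print("jar",back(c,full([(106,291)]),.094))
E
```

```text
[[0.6906 0.1496 0.016 ]
 [0.6879 0.061  0.016 ]
 [0.347  0.0772 0.016 ]
 [0.3508 0.1657 0.016 ]]
band [0.51907893 0.11334317 0.016     ] 0.3407379780239076 -2.721643196721435
[[ 0.16964051  0.04431389]
 [ 0.17109747 -0.04431389]
 [-0.17012854 -0.0442939 ]
 [-0.17060944  0.0442939 ]]
pin ends [[ 0.60156655 -0.01864677  0.046     ]
 [ 0.37840794 -0.01077328  0.046     ]] 0.2232974579211026
mid [ 0.48998724 -0.01471003  0.046     ] yaw -2.0206738037693857
in board [[ 0.08866195 -0.12792424]
 [-0.1346188  -0.13065604]]
jar [[0.50556695 0.2676003  0.094     ]]
```

The top view shows the red band at columns 260–290 and the pin to its right at about column 320. The jar is left of the band at (221,208). The pin needs to roll about 129 mm toward +y in the board frame. I'll roll it with shut fingers, closing line along the rolling direction.

send_rows --steps '[{"dp": [32,38,0],"roll": 0,"jaw": 0},{"dp": [70,84,0],"roll": 0,"jaw": 0},{"dp": [109,130,0],"roll": 0,"jaw": 0},{"dp": [148,176,0],"roll": 0,"jaw": 0},{"dp": [187,222,0],"roll": 0,"jaw": 0}]' --newtons 10

```text
time_s: 0.78
tcp_pos: [0.3053, 0.3818, 0.2405]
eef_rot: [-180.0, -0.0, -16.0]
contact_force: [1.2, 0.5, 0.5]
gripper_width: 0.043
gripper_force: 0.0
```

send_rows --steps '[{"dp": [39,46,0],"roll": 0,"jaw": 0},{"dp": [78,92,0],"roll": 0,"jaw": 0},{"dp": [117,139,0],"roll": 0,"jaw": 0},{"dp": [156,185,0],"roll": 0,"jaw": 0},{"dp": [195,232,0],"roll": 0,"jaw": 0}]'

```text
time_s: 1.4
tcp_pos: [0.4285, 0.1051, 0.2409]
eef_rot: [-180.0, -0.0, -16.0]
contact_force: [1.4, 0.6, -0.3]
gripper_width: 0.001
gripper_force: 0.0
```

send_rows --steps '[{"dp": [39,46,20],"roll": -0.12,"jaw": 0},{"dp": [70,82,50],"roll": -0.234,"jaw": 0},{"dp": [98,116,80],"roll": -0.234,"jaw": 0},{"dp": [98,116,110],"roll": -0.234,"jaw": 0},{"dp": [98,116,130],"roll": -0.234,"jaw": 0}]'

```text
time_s: 2.02
tcp_pos: [0.4896, -0.0328, 0.1089]
eef_rot: [180.0, 0.1, -2.7]
contact_force: [-0.4, 0.5, 0.5]
gripper_width: 0.0007
gripper_force: 0.0
```

send_rows --steps '[{"dp": [0,0,12],"roll": 0,"jaw": 0},{"dp": [0,0,17],"roll": 0,"jaw": 0},{"dp": [0,0,18],"roll": 0,"jaw": 0},{"dp": [0,0,18],"roll": 0,"jaw": 0}]'

```text
time_s: 2.52
tcp_pos: [0.4908, -0.0314, 0.0932]
eef_rot: [-180.0, -0.1, -2.6]
contact_force: [0.1, -0.6, -0.5]
gripper_width: 0.0002
gripper_force: 0.0
```

send_rows --steps '[{"dp": [0,0,1],"roll": 0,"jaw": 0},{"dp": [0,0,1],"roll": 0,"jaw": 0}]'

```text
time_s: 2.78
tcp_pos: [0.4905, -0.0316, 0.0918]
eef_rot: [-180.0, -0.0, -2.6]
contact_force: [-0.2, -0.4, 0.3]
gripper_width: 0.0007
gripper_force: 0.0
```

send_rows --steps '[{"dp": [0,0,1],"roll": 0,"jaw": 0},{"dp": [0,0,1],"roll": 0,"jaw": 0}]'

```text
time_s: 3.02
tcp_pos: [0.4903, -0.0317, 0.0905]
eef_rot: [180.0, 0.0, -2.6]
contact_force: [-0.0, -0.4, -0.2]
gripper_width: 0.0003
gripper_force: 0.0
```

send_rows --steps '[{"dp": [0,0,0.7],"roll": 0,"jaw": 0},{"dp": [0,0,0.7],"roll": 0,"jaw": 0}]'

```text
time_s: 3.28
tcp_pos: [0.4903, -0.0317, 0.0898]
eef_rot: [180.0, 0.0, -2.6]
contact_force: [-0.1, -0.0, -0.4]
gripper_width: -0.0
gripper_force: 0.0
```

send_rows --steps '[{"dp": [0,0,0.7],"roll": 0,"jaw": 0},{"dp": [0,0,0.7],"roll": 0,"jaw": 0}]'

```text
time_s: 3.52
tcp_pos: [0.4904, -0.0317, 0.0893]
eef_rot: [180.0, -0.0, -2.6]
contact_force: [-0.4, 0.0, 2.3]
gripper_width: 0.0006
gripper_force: 1.0
```

send_rows --steps '[{"dp": [0,0,0.8],"roll": 0,"jaw": 0},{"dp": [0,-3,1],"roll": 0,"jaw": 0},{"dp": [0,-10,1],"roll": 0,"jaw": 0},{"dp": [0,-18,1],"roll": 0,"jaw": 0},{"dp": [0,-26,1],"roll": 0,"jaw": 0}]'

```text
time_s: 4.15
tcp_pos: [0.4918, -0.0059, 0.0898]
eef_rot: [180.0, -0.0, -2.6]
contact_force: [-8.5, -0.8, 22.1]
gripper_width: 0.0002
gripper_force: 11.4
```

send_rows --steps '[{"dp": [0,-8,-0.5],"roll": 0,"jaw": 0},{"dp": [0,-16,-0.5],"roll": 0,"jaw": 0},{"dp": [0,-24,-0.5],"roll": 0,"jaw": 0},{"dp": [0,-30,-0.5],"roll": 0,"jaw": 0},{"dp": [0,-34,-0.5],"roll": 0,"jaw": 0}]'

```text
time_s: 4.78
tcp_pos: [0.4933, 0.0286, 0.0892]
eef_rot: [-180.0, -0.0, -2.6]
contact_force: [-0.7, -0.2, 5.6]
gripper_width: 0.0006
gripper_force: 2.7
```

Run:
```python
from h import *
print(r.get_state()["tcp_pos"],r.get_state()["contact_force"])
a=[r.capture(n)["image"] for n in("scene","top")]
a=np.hstack([a[0][120:320,140:400],a[1][130:330,195:355]])
cv2.imwrite("pics/s1.png",cv2.resize(a,None,fx=1.9,fy=1.9,interpolation=cv2.INTER_CUBIC))
```

```text
[0.49329712 0.02864419 0.0891951 ] [-0.73002185 -0.15832921  5.61924886]
```

View pics/s1.png

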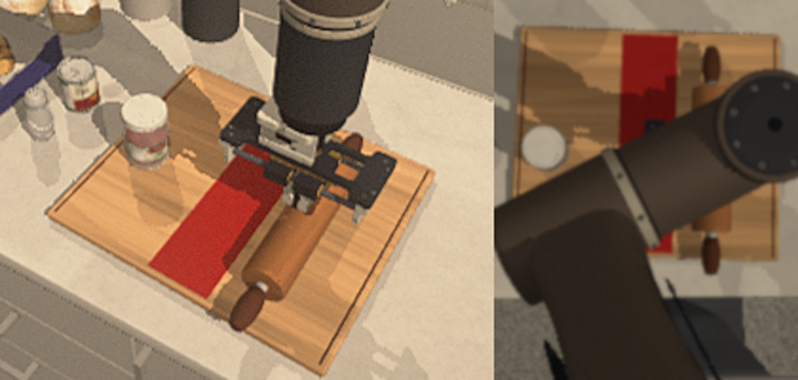

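The pin has rolled about 30 mm and stayed parallel: the handle tips are at crop column 711, about 11 px left of the start. The fingers are on top of the barrel. Next stroke.

send_rows --steps '[{"dp": [0,0,-8],"roll": 0,"jaw": 0},{"dp": [0,20,-10],"roll": 0,"jaw": 0},{"dp": [0,33,-10],"roll": 0,"jaw": 0},{"dp": [0,33,-3],"roll": 0,"jaw": 0},{"dp": [0,33,0],"roll": 0,"jaw": 0}]'

```text
time_s: 5.5
tcp_pos: [0.4913, -0.0049, 0.0881]
eef_rot: [180.0, 0.0, -2.7]
contact_force: [-2.3, -2.0, 12.5]
gripper_width: 0.0005
gripper_force: 6.9
```

send_rows --steps '[{"dp": [0,0,0.1],"roll": 0,"jaw": 0},{"dp": [0,-3,0.2],"roll": 0,"jaw": 0},{"dp": [0,-10,0.2],"roll": 0,"jaw": 0},{"dp": [0,-18,0.2],"roll": 0,"jaw": 0},{"dp": [0,-26,0.2],"roll": 0,"jaw": 0}]'

```text
time_s: 6.12
tcp_pos: [0.4929, 0.0215, 0.0895]
eef_rot: [180.0, -0.0, -2.6]
contact_force: [-6.9, -1.2, 20.0]
gripper_width: 0.0003
gripper_force: 10.1
```

send_rows --steps '[{"dp": [0,-8,-0.3],"roll": 0,"jaw": 0},{"dp": [0,-16,-0.3],"roll": 0,"jaw": 0},{"dp": [0,-24,-0.3],"roll": 0,"jaw": 0},{"dp": [0,-32,-0.3],"roll": 0,"jaw": 0},{"dp": [0,-38,-0.3],"roll": 0,"jaw": 0}]'

```text
time_s: 6.75
tcp_pos: [0.4944, 0.0599, 0.0893]
eef_rot: [-180.0, -0.0, -2.6]
contact_force: [-1.8, 0.1, 6.4]
gripper_width: 0.0005
gripper_force: 3.1
```

send_rows --steps '[{"dp": [0,0,0],"roll": 0,"jaw": 0}]'

```text
time_s: 6.88
tcp_pos: [0.4946, 0.0601, 0.0892]
eef_rot: [-180.0, -0.0, -2.6]
contact_force: [-3.0, 0.7, 9.2]
gripper_width: 0.0004
gripper_force: 4.1
```

send_rows --steps '[{"dp": [0,0,-8],"roll": 0,"jaw": 0},{"dp": [0,20,-10],"roll": 0,"jaw": 0},{"dp": [0,29,-10],"roll": 0,"jaw": 0},{"dp": [0,29,-3],"roll": 0,"jaw": 0},{"dp": [0,29,0],"roll": 0,"jaw": 0}]'

```text
time_s: 7.5
tcp_pos: [0.493, 0.0298, 0.0884]
eef_rot: [180.0, 0.0, -2.6]
contact_force: [-6.8, -2.4, 23.0]
gripper_width: 0.0003
gripper_force: 11.7
```

send_rows --steps '[{"dp": [0,0,0.2],"roll": 0,"jaw": 0},{"dp": [0,-3,0.2],"roll": 0,"jaw": 0},{"dp": [0,-10,0.2],"roll": 0,"jaw": 0},{"dp": [0,-18,0.2],"roll": 0,"jaw": 0},{"dp": [0,-26,0.2],"roll": 0,"jaw": 0}]'

```text
time_s: 8.12
tcp_pos: [0.4944, 0.0563, 0.0897]
eef_rot: [179.9, 0.0, -2.6]
contact_force: [-8.7, -2.0, 23.2]
gripper_width: 0.0005
gripper_force: 11.5
```

send_rows --steps '[{"dp": [0,-8,-0.2],"roll": 0,"jaw": 0},{"dp": [0,-16,-0.2],"roll": 0,"jaw": 0},{"dp": [0,-24,-0.2],"roll": 0,"jaw": 0},{"dp": [0,-32,-0.2],"roll": 0,"jaw": 0},{"dp": [0,-36,-0.2],"roll": 0,"jaw": 0}]'

```text
time_s: 8.75
tcp_pos: [0.496, 0.0929, 0.0891]
eef_rot: [180.0, -0.0, -2.6]
contact_force: [-2.5, -0.4, 6.5]
gripper_width: 0.0009
gripper_force: 3.2
```

Run:
```python
from h import *
print(r.get_state()["tcp_pos"],r.get_state()["contact_force"])
a=[r.capture(n)["image"] for n in("scene","top")]
a=np.hstack([a[0][120:320,140:400],a[1][130:330,195:355]])
cv2.imwrite("pics/s2.png",cv2.resize(a,None,fx=1.9,fy=1.9,interpolation=cv2.INTER_CUBIC))
```

```text
[0.49603195 0.09285263 0.08907422] [-2.54460879 -0.36699435  6.47693925]
```

View pics/s2.png

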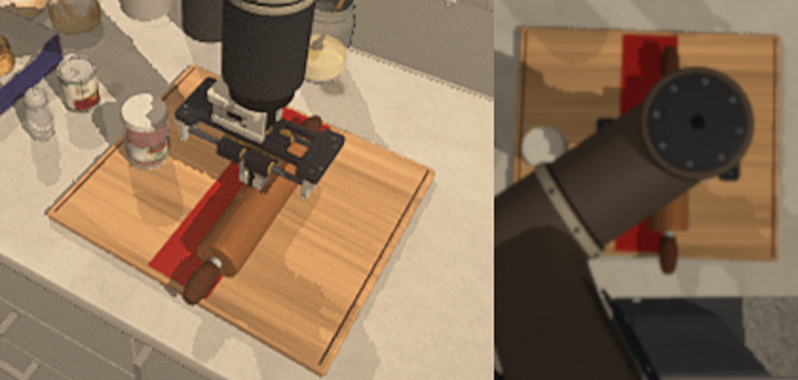

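Three strokes done. The pin's handles are at crop column 669, so it now sits over the band's right edge, still parallel, with about 35 mm to go.

send_rows --steps '[{"dp": [0,0,-8],"roll": 0,"jaw": 0},{"dp": [0,20,-10],"roll": 0,"jaw": 0},{"dp": [0,31,-10],"roll": 0,"jaw": 0},{"dp": [0,31,-3],"roll": 0,"jaw": 0},{"dp": [0,31,0],"roll": 0,"jaw": 0}]'

```text
time_s: 9.48
tcp_pos: [0.4944, 0.0608, 0.0883]
eef_rot: [180.0, 0.0, -2.7]
contact_force: [-5.0, -2.6, 21.4]
gripper_width: 0.0006
gripper_force: 10.7
```

send_rows --steps '[{"dp": [0,0,0],"roll": 0,"jaw": 0},{"dp": [0,-3,0],"roll": 0,"jaw": 0},{"dp": [0,-10,0],"roll": 0,"jaw": 0},{"dp": [0,-18,0],"roll": 0,"jaw": 0},{"dp": [0,-26,0],"roll": 0,"jaw": 0}]'

```text
time_s: 10.1
tcp_pos: [0.4958, 0.0874, 0.0897]
eef_rot: [180.0, 0.0, -2.6]
contact_force: [-6.9, -1.9, 19.7]
gripper_width: 0.0005
gripper_force: 10.0
```

send_rows --steps '[{"dp": [0,-10,-0.1],"roll": 0,"jaw": 0},{"dp": [0,-20,-0.1],"roll": 0,"jaw": 0},{"dp": [0,-30,-0.1],"roll": 0,"jaw": 0},{"dp": [0,-38,-0.1],"roll": 0,"jaw": 0},{"dp": [0,-42,-0.1],"roll": 0,"jaw": 0}]'

```text
time_s: 10.72
tcp_pos: [0.4979, 0.13, 0.0893]
eef_rot: [180.0, -0.0, -2.6]
contact_force: [-5.6, 1.4, 14.4]
gripper_width: 0.0003
gripper_force: 7.1
```

send_rows --steps '[{"dp": [0,0,0],"roll": 0,"jaw": 0},{"dp": [0,0,-3],"roll": 0,"jaw": 0},{"dp": [0,0,-30],"roll": 0,"jaw": 0},{"dp": [0,0,-80],"roll": 0,"jaw": 0},{"dp": [0,0,-130],"roll": 0,"jaw": 0}]'

```text
time_s: 11.35
tcp_pos: [0.4974, 0.1291, 0.2197]
eef_rot: [179.9, 0.1, -2.6]
contact_force: [0.7, 0.0, 0.4]
gripper_width: 0.0004
gripper_force: 0.0
```

send_rows --steps '[{"dp": [0,55,0],"roll": 0,"jaw": 0},{"dp": [0,110,0],"roll": 0,"jaw": 0},{"dp": [0,165,0],"roll": 0,"jaw": 0},{"dp": [0,220,0],"roll": 0,"jaw": 0},{"dp": [0,275,0],"roll": 0,"jaw": 0}]'

```text
time_s: 11.98
tcp_pos: [0.4849, -0.1471, 0.2187]
eef_rot: [180.0, -0.0, -2.6]
contact_force: [1.0, 0.4, 0.1]
gripper_width: 0.0005
gripper_force: 0.0
```

send_rows --steps '[{"dp": [0,40,0],"roll": 0,"jaw": 0},{"dp": [0,80,0],"roll": 0,"jaw": 0},{"dp": [0,100,0],"roll": 0,"jaw": 0}]'

```text
time_s: 12.35
tcp_pos: [0.4802, -0.2472, 0.2182]
eef_rot: [180.0, 0.1, -2.7]
contact_force: [0.6, 0.8, -0.3]
gripper_width: -0.0
gripper_force: 0.0
```

Run:
```python
from h import *
im=r.capture("top")["image"][135:280,195:355]
cv2.imwrite("pics/f.png",cv2.resize(im,None,fx=4,fy=4,interpolation=cv2.INTER_CUBIC))
```

```text
(no output)
```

View pics/f.png

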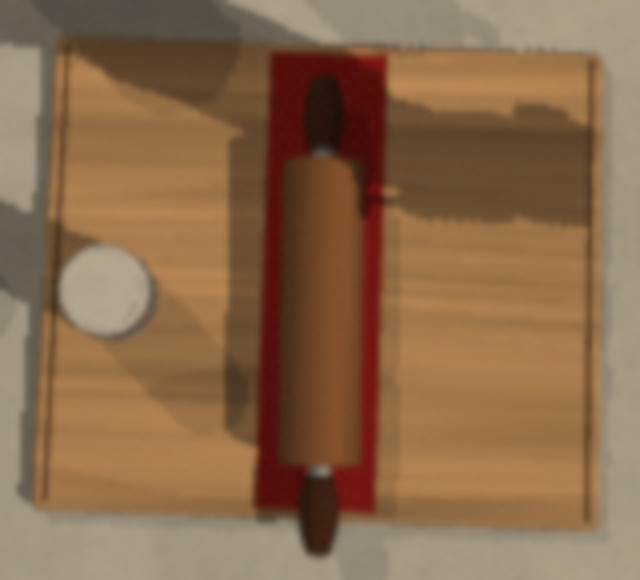

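Run:
```python
from h import *
c=r.capture("top")
band=back(c,full([(271,55),(387,57),(375,510),(255,506)]),.016)[:,:2];ctr=band.mean(0);d=band[0]+band[1]-band[2]-band[3];y=np.arctan2(d[1],d[0])
B=np.c_[[np.cos(y),np.sin(y)],[-np.sin(y),np.cos(y)]]
p=back(c,full([(322.5,157),(320,466)]),.046)[:,:2];print((p-ctr)@B)
```

```text
[[ 0.08703201  0.00370829]
 [-0.13809718 -0.001436  ]]
```

```bash
python3 -c "
from plant import r
print(r.close_job())"
```

```text
the job is handed in; nothing more can be done
None
```

The pin is at rest with its whole barrel inside the red band, at least 11 mm from either edge by the final camera measurement. It took four fingertip strokes on the top of the barrel, the jar stayed put and the arm never came near the shaker or tin; I've handed the job in.

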